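# Lift the sauce caddy level and hold it while the counter is wiped

### The job

Lift the green caddy with its three sauce bottles out of its drip tray so I can wipe underneath, and finish while still holding it up over the tray, level and still, its bottom about 10 cm above the counter. One of the end bottles is full and the other nearly empty but you cannot see which, so feel which end is heavier and hold the handle at its balance point. Never tip the caddy steeply, keep all the bottles in it, and leave the other kitchen things where they are.

Things in the scene. Friction and masses are not known exactly. Their poses are not given: they have to be found in the camera images.
- caddy: Green plastic caddy, 84 mm (its x) by 274 mm (its y), 65 mm high, 3 mm walls and floor, three cells in a row (centres y = -90, 0, 90 mm), one bottle in each. 0.18 kg empty, 0.8 to 0.95 kg loaded. Thin upright wires (8 mm) at y = +-134 mm carry a handle bar. Held away from the balance point it turns in the grip (the bar is slightly greasy) and sags at the full end. Origin at the centre of its underside, z up.
- caddy_bar (a point): Middle of the round black handle bar's axis, 215 mm above the caddy's underside, 47 mm above the bottles' tips. Bar 12 mm in diameter, along the caddy's y, free from y = -125 to 125 mm. The loaded caddy balances at a point on the bar 35 to 55 mm from this middle, towards the full bottle; its centre of mass is about 145 mm below the bar. Axes as the caddy's.
- tray: Dark steel drip tray fixed to the counter, 140 mm (its x) by 330 mm (its y), rim 12 mm high, floor 4 mm thick, on which the caddy stands at the start, roughly parallel to it. Origin at the centre of its underside, on the counter surface.
- bottle_1: One of three identical opaque red squeeze bottles, 72 mm diameter, 165 mm tall, standing loose in the caddy's cells. One end bottle is full (450 to 550 g), the other end bottle nearly empty (50 to 80 g), the middle one low (about 120 g); nothing shows which end is the full one. Origin at the centre of its underside.
- bottle_2: One of three identical opaque red squeeze bottles, 72 mm diameter, 165 mm tall, standing loose in the caddy's cells. One end bottle is full (450 to 550 g), the other end bottle nearly empty (50 to 80 g), the middle one low (about 120 g); nothing shows which end is the full one. Origin at the centre of its underside.
- bottle_3: One of three identical opaque red squeeze bottles, 72 mm diameter, 165 mm tall, standing loose in the caddy's cells. One end bottle is full (450 to 550 g), the other end bottle nearly empty (50 to 80 g), the middle one low (about 120 g); nothing shows which end is the full one. Origin at the centre of its underside.
- bowl: Bystander: steel mixing bowl, 180 mm across, 70 mm high. Origin at the centre of its underside.
- jar: Bystander: amber spice jar with black cap, 60 mm diameter, 100 mm tall. Origin at the centre of its underside.
- carton: Bystander: brown cardboard takeaway carton, 80 x 90 x 67 mm. Origin at the centre of its underside.
- spatula: Bystander: spatula lying flat, 200 mm long along its x. Origin on the counter near its middle.
- foil_pan: Bystander: open aluminium pan, 150 x 120 x 45 mm. Origin at the centre of its underside.
- tub: Bystander: white plastic tub, 100 mm across, 90 mm high. Origin at the centre of its underside.
There are look-alikes about, which are no part of the job. What is shaped like the bottle_1 but blue or grey is not meant. What is shaped like the bottle_3 but turquoise is not meant.

How it is judged:
By the outcome, as a careful person would: the job done as asked, in the order asked, and still so for the second after the job is handed in, while the arm keeps its last pose, push and grip.
It also fails if it takes over 48 s, if anything falls off the work surface, if the arm or the gripper's body presses on something with over 40 N, if the wrist force passes 120 N, or if a joint passes its speed limit or range.

### The arm

A 7-joint arm with a two-finger parallel gripper is mounted at the origin on the work surface. World frame = base frame: x ahead of the robot, y to its left, z up, the work surface at z = 0. Lengths are in m, angles in rad, forces in N, time in s.
With the tool pointing down it reaches from about 0.425 to 0.925 m from the base axis. Payload 6.8 kg.
Tool frame: the origin (TCP) lies midway between the tips of the shut fingers; the grasp point (between the pads) lies 19 mm behind it (bot.grasp_offset is the distance from the TCP to the grasp point, in m); z points along the fingers, x is the direction in which the jaws open and shut, and the axes are right-handed (so a half turn about z gives the same grasp; the last joint's range is limited). The gripper opens to 85 mm and grips with 20 to 120 N. Pads are 22 mm wide; open, the fingers measure 114 mm over their backs; the gripper's body (76 mm by 85 mm) begins 54 mm behind the grasp point. The pads swing forward as they close: fully open they stand 13 mm farther back than shut.
Start: joints at [-1.37, 0.477, 0.022, 1.555, -0.011, 1.109, -0.083], TCP at [0.205, 0.643, 0.231] pointing down, gripper open.
Joint ranges: [-2.96, 2.96], [-0.34, 2.1], [-1.41, 1.46], [0.24, 2.44], [-1.37, 4.51], [0.17, 1.92], [-2.96, 2.96]. Speed limits (rad/s): [2.39, 2.39, 3.14, 3.14, 3.14, 3.14, 3.14].

### API

Orientations are given as a unit quaternion [w, x, y, z].
In Python, from station import bot, imaging gives the robot as it stands. The module is installed in compiled form; this text tells all that it offers.
- The arm moves only by the tool apply_moves, never from a script. Its argument "increments" is a list of rows, each a list of 7 numbers: the shift along the tool's x, y, z in mm, then the turn, a rotation vector about the tool's x, y, z in degrees, then the closure, from -1 (fully open) to 1 (shut). In form: [[dx, dy, dz, rx, ry, rz, grip], ...]. A call has exactly 8 rows; each row shifts and turns the pose as measured when the row begins, along the tool's axes as they then stand; what a row does not reach is not made up. A row lasts 1/8 s, in which the tool goes at most 62.5 mm and 10.7 degrees, less where a joint would pass 70% of its speed; a pose out of reach is approached as far as the arm can. A call with a gripper value outside its range is refused whole. The fingers move at their own pace and stop on an object; "grip_force" is the grip in N (left out, the last holds). Time passes only in rows, so rows that do not move let the fingers close, or fill a call up. It gives the time, the measured TCP pose, the force and the opening at its end, in the units of the state.
- bot.get_obs(): the state, without advancing time (a new reading comes with each control period).
- imaging.read_camera(name): name is "scene" or "side" or "wrist"; returns the picture (384x512x3 uint8, red, green, blue); there is no depth.
- imaging.get_calibration(name): a dict with "K" (3x3 intrinsics, pixels), "k1" (the pictures are not rectified: a ray, as slopes to the right and down, at radius r is drawn at 1 + k1 r^2 times it, then the intrinsics apply), "extrinsics" (4x4, takes a point from camera to world coordinates). Camera axes: x right, y down, z forward; pixel columns grow to the right and rows downward; lengths in m; the calibration is good to about 2 mm. A picture is of the moment at which its call begins: read the wrist's pose just before it. get_calibration takes no time and is no camera call; for the wrist camera it gives the pose at the moment of the call.
- bot.hand_in(): hands the job in, once; it reports no verdict.
The state is a dict: "t": time; "q": joint angles; "joint_vel": joint speeds; "joint_torque": joint torques, N m; "eef_pos": TCP position; "tool_rot": TCP orientation; "contact_force": force on the tool from outside, world axes, zero at the start; "torque": the same for the moment, N m; "gripper_width": opening from 0.0 (shut) to 1.0 (fully open).
Only numpy, scipy, OpenCV 4.12 (cv2) and the standard library are available. Lean on these libraries where they do the work, as an engineer would, in place of code of your own. Each camera call takes 0.05 s, during which the arm holds its last target.

## Working session

There is one attempt and no reset: what is moved stays moved. The work goes in short steps, Python scripts to look and compute and a tool call to move; the robot and the scene stay as the last step left them, time stands still between calls to the robot, and variables do not carry over. Pictures are saved under pics/ and viewed, and the job is handed in when it is done.

Besides the shell and the picture viewer there is one more tool, called after "Emit:" in YAML: its name, and indented under it one key for each argument. apply_moves: Moves the arm, as the interface text tells. Its arguments: {"type":"object","properties":{"increments":{"type":"array","items":{"type":"array","items":{"type":"number"}}},"grip_force":{"type":"number"}},"required":["increments"]}

```bash
mkdir -p pics; python3 - <<'E'
from station import bot, imaging
import cv2, numpy as np
for n in ["scene","side"]:
    im=imaging.read_camera(n); cv2.imwrite(f"pics/{n}0.png",im[:,:,::-1])
    c=imaging.get_calibration(n); print(n,c["K"],c["k1"],np.round(c["extrinsics"],3))
o=bot.get_obs()
for k,v in o.items(): print(k,np.round(v,3))
print(bot.grasp_offset)
E
```

```text
scene [[389.67318932   0.         257.16339139]
 [  0.         389.67318932 181.94762428]
 [  0.           0.           1.        ]] -0.09038810984496114 [[-0.346  0.811 -0.471  1.139]
 [ 0.938  0.306 -0.163  0.198]
 [ 0.012 -0.498 -0.867  1.214]
 [ 0.     0.     0.     1.   ]]
side [[417.69301062   0.         248.74740532]
 [  0.         417.69301062 188.67812362]
 [  0.           0.           1.        ]] -0.10542480082735818 [[ 0.819 -0.384  0.427  0.042]
 [-0.574 -0.574  0.584 -0.715]
 [ 0.02  -0.723 -0.69   0.977]
 [ 0.     0.     0.     1.   ]]
t 0.1
q [-1.37   0.478  0.022  1.556 -0.011  1.109 -0.083]
joint_vel [-0.    -0.    -0.002 -0.004 -0.     0.    -0.001]
joint_torque [ 3.0000e-03 -5.9776e+01  1.6130e+00 -2.8195e+01  1.3000e-02  5.0000e-03
 -0.0000e+00]
eef_pos [0.205 0.643 0.23 ]
tool_rot [ 0.001  0.807  0.59  -0.001]
contact_force [ 0.125  0.484 -0.174]
torque [-0.03   0.014 -0.011]
gripper_width 1.0
0.0187
```

View pics/scene0.png

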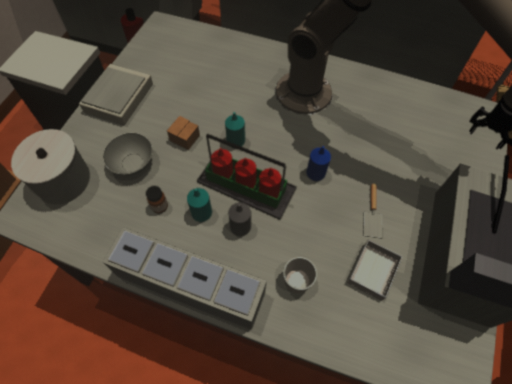

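View pics/side0.png

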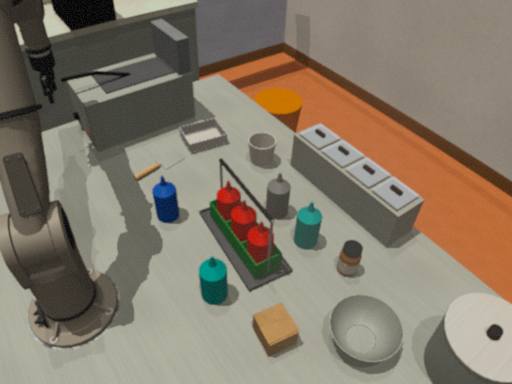

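The caddy with three red bottles is at about (245,175) in the scene view and (243,230) in the side view. The turquoise, blue and grey bottles are look-alikes standing outside it. I'll enlarge both views to measure the bar.

```bash
python3 - <<'E'
import cv2
a=cv2.imread("pics/scene0.png")[125:220,190:305]; cv2.imwrite("pics/sc.png",cv2.resize(a,None,fx=6,fy=6,interpolation=cv2.INTER_CUBIC))
a=cv2.imread("pics/side0.png")[150:290,190:300]; cv2.imwrite("pics/sd.png",cv2.resize(a,None,fx=4,fy=4,interpolation=cv2.INTER_CUBIC))
E
```

```text
(no output)
```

View pics/sc.png

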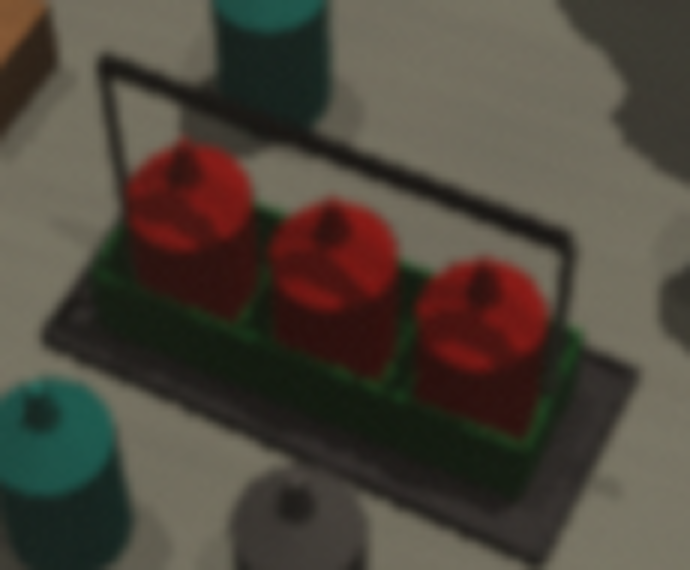

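View pics/sd.png

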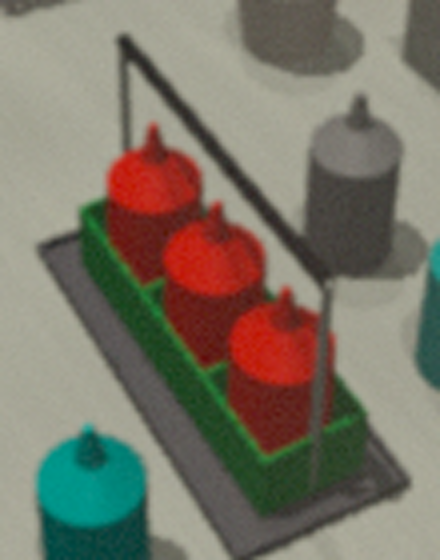

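```bash
cat > h.py <<'E'
import numpy as np, cv2
from station import bot, imaging
def ray(n,px,c=None):
    c=c or imaging.get_calibration(n); K=c["K"]; E=c["extrinsics"]
    d=np.array([c["k1"],0,0,0,0.])
    u=cv2.undistortPoints(np.array([[px]],float),K,d)[0,0]
    r=E[:3,:3]@np.array([u[0],u[1],1]); return E[:3,3],r/np.linalg.norm(r)
def onz(n,px,z,c=None):
    o,r=ray(n,px,c); return o+r*(z-o[2])/r[2]
def tri(a,b):
    A=np.zeros((3,3));B=np.zeros(3)
    for o,r in (a,b):
        P=np.eye(3)-np.outer(r,r);A+=P;B+=P@o
    return np.linalg.solve(A,B)
def proj(n,p):
    c=imaging.get_calibration(n);E=np.linalg.inv(c["extrinsics"])
    return cv2.projectPoints(np.array([p],float),cv2.Rodrigues(E[:3,:3])[0],E[:3,3],c["K"],np.array([c["k1"],0,0,0,0.]))[0][0,0]
E
python3 - <<'E'
from h import *
np.set_printoptions(precision=4,suppress=True)
S={'-':(207.6,135.6),'+':(284.4,165.3)};D={'-':(271.3,219.7),'+':(221,159.8)}
P={}
for k in S:
    P[k]=tri(ray("scene",S[k]),ray("side",D[k])); print(k,P[k],onz("scene",S[k],.219),onz("side",D[k],.219))
a,b=[(onz("scene",S[k],.219)+onz("side",D[k],.219))/2 for k in '-+']
print("len",np.linalg.norm(b-a),"mid",(a+b)/2,"yaw of +y axis deg",np.degrees(np.arctan2(*(b-a)[[1,0]])))
for p in [(197.3,180.6),(295.6,186.8),(279.8,218.1)]: print("tray",onz("scene",p,.012))
# bottle tips z=.172
for p in [(182,150),(332,207),(485,272)]: print("tip scene",onz("scene",(p[0]/6+190,p[1]/6+125),.170))
for p in [(287,292),(216,207),(153,128)]: print("tip side",onz("side",(p[0]/4+190,p[1]/4+150),.172))
o=bot.get_obs(); import scipy.spatial.transform as t
q=o['tool_rot'];print(t.Rotation.from_quat(np.r_[q[1:],q[0]]).as_matrix())
E
```

```text
- [ 0.4939 -0.194   0.2186] [ 0.4944 -0.1941  0.219 ] [ 0.4935 -0.194   0.219 ]
+ [0.5138 0.0683 0.2183] [0.5142 0.0684 0.219 ] [0.5133 0.0676 0.219 ]
len 0.2627460956844345 mid [ 0.5039 -0.063   0.219 ] yaw of +y axis deg 85.67153842492523
tray [ 0.5554 -0.2291  0.012 ]
tray [0.4558 0.1068 0.012 ]
tray [0.5907 0.0932 0.012 ]
tip scene [ 0.5012 -0.151   0.17  ]
tip scene [ 0.5069 -0.0619  0.17  ]
tip scene [0.5164 0.0279 0.17  ]
tip side [ 0.4941 -0.157   0.172 ]
tip side [ 0.4997 -0.0682  0.172 ]
tip side [0.5071 0.0214 0.172 ]
[[ 0.3039  0.9527 -0.0004]
 [ 0.9527 -0.3039 -0.0016]
 [-0.0016  0.0001 -1.    ]]
```

The bar ends triangulate to z 0.2185, as expected, and 263 mm apart. The bar middle is at (0.504, -0.063), lying along 85.7°. I'll swing over there, rising slightly on the way.

Emit:
apply_moves:
  increments:
    - [-5, 30, -15, 0, 0, 3, -1]
    - [-8, 50, -10, 0, 0, 5, -1]
    - [-10, 55, -8, 0, 0, 5.5, -1]
    - [-10, 55, -5, 0, 0, 5.5, -1]
    - [-10, 55, 0, 0, 0, 5.5, -1]
    - [-10, 55, 0, 0, 0, 5.5, -1]
    - [-10, 55, 0, 0, 0, 5.5, -1]
    - [-10, 55, 0, 0, 0, 5.5, -1]

```text
t: 1.1
eef_pos: [0.4988, 0.3351, 0.2725]
tool_rot: [0.001, 0.967, 0.254, 0.001]
contact_force: [1.3, -0.3, 0.8]
gripper_width: 0.995
```

Emit:
apply_moves:
  increments:
    - [-24.5, 43.5, 0, 0, 0, 4.2, -1]
    - [-21, 45, 0, 0, 0, 4.2, -1]
    - [-18, 46.5, 0, 0, 0, 4.2, -1]
    - [-14.5, 48, 0, 0, 0, 4.2, -1]
    - [-11, 49, 0, 0, 0, 4.2, -1]
    - [-7, 49.5, 0, 0, 0, 4.2, -1]
    - [-4, 50, 0, 0, 0, 4.2, -1]
    - [0, 40, 0, 0, 0, 4.2, -1]

```text
t: 2.1
eef_pos: [0.4929, -0.0825, 0.2779]
tool_rot: [-0.0, 0.998, -0.061, 0.005]
contact_force: [0.6, 0.3, 0.9]
gripper_width: 1.001
```

```bash
cat >> h.py <<'E'
from scipy.spatial.transform import Rotation as Rn
def go(target,yaw=-4.3):
    o=bot.get_obs();q=o['tool_rot'];R=Rn.from_quat(np.r_[q[1:],q[0]])
    d=R.as_matrix().T@(np.array(target)-o['eef_pos'])*1000
    y=np.radians(yaw);T=np.array([[np.cos(y),np.sin(y),0],[np.sin(y),-np.cos(y),0],[0,0,-1]])
    rv=np.degrees((R.inv()*Rn.from_matrix(T)).as_rotvec())
    print("t",o['t'],"pos",o['eef_pos'],"F",o['contact_force'],"M",o['torque'],"g",o['gripper_width'],"\nd mm",d,"rot",rv)
np.set_printoptions(precision=3,suppress=True)
MID=np.array([.504,-.063,.219]);U=np.array([.0755,.997,0])
E
python3 - <<'E'
from h import *
go([.504,-.063,.2])
print(bot.get_obs()['q'])
c=imaging.get_calibration("wrist");im=imaging.read_camera("wrist"); cv2.imwrite("pics/w1.png",im[:,:,::-1])
E
```

```text
t 2.1 pos [ 0.493 -0.082  0.278] F [0.566 0.313 0.92 ] M [-0.009 -0.036 -0.029] g 1.0005357230620284 
d mm [  7.912 -20.569  78.007] rot [-0.076 -0.525 -2.646]
[-0.519  0.139  0.629  1.947 -0.095  1.074  0.029]
```

View pics/w1.png

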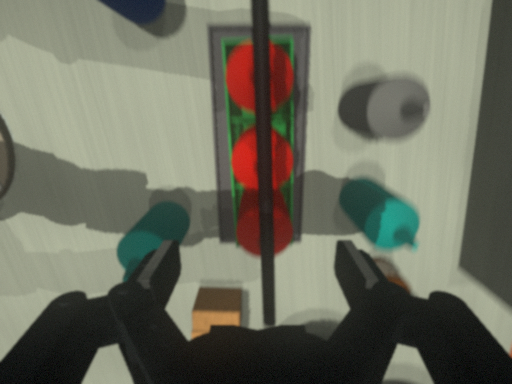

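The wrist view shows the bar running between the fingers from (260,0) to (268,322), with all three red bottles below it. I'll check it against the wrist calibration.

```bash
python3 - <<'E'
from h import *
for p in [(260,5),(265,200),(268.5,322)]: 
    w=onz("wrist",p,.219); r=w-MID; print(w,"along",r@U,"across",r@[.997,-.0755,0])
E
```

```text
[0.512 0.051 0.219] along 0.11390347731733892 across -0.0004956513403349531
[ 0.499 -0.084  0.219] along -0.020983527968528346 across -0.003574611423300863
[ 0.487 -0.206  0.219] along -0.14400716660078627 across -0.005960078606140676
```

Emit:
apply_moves:
  increments:
    - [7, -18, 0, 0, -0.5, -2, -1]
    - [0, 0, 10, 0, 0, 0, -1]
    - [0, 0, 15, 0, 0, 0, -1]
    - [0, 0, 15, 0, 0, 0, -1]
    - [0, 0, 15, 0, 0, 0, -1]
    - [0, 0, 12, 0, 0, 0, -1]
    - [0, 0, 5, 0, 0, 0, -1]
    - [0, 0, 0, 0, 0, 0, -1]

```text
t: 3.15
eef_pos: [0.4999, -0.0727, 0.2005]
tool_rot: [0.0, 0.999, -0.049, -0.001]
contact_force: [0.7, -0.6, 0.8]
gripper_width: 0.995
```

```bash
python3 - <<'E'
from h import *
go([.503,-.064,.2],-5)
im=imaging.read_camera("side"); cv2.imwrite("pics/s1.png",cv2.resize(im[100:300,150:350,::-1],None,fx=3,fy=3,interpolation=cv2.INTER_CUBIC))
im=imaging.read_camera("wrist"); cv2.imwrite("pics/w2.png",im[:,:,::-1])
E
```

```text
t 3.15 pos [ 0.5   -0.073  0.201] F [ 0.669 -0.561  0.755] M [-0.044 -0.04   0.01 ] g 0.995344391194459 
d mm [ 2.198 -8.921  0.504] rot [ 0.057  0.097 -0.653]
```

View pics/s1.png

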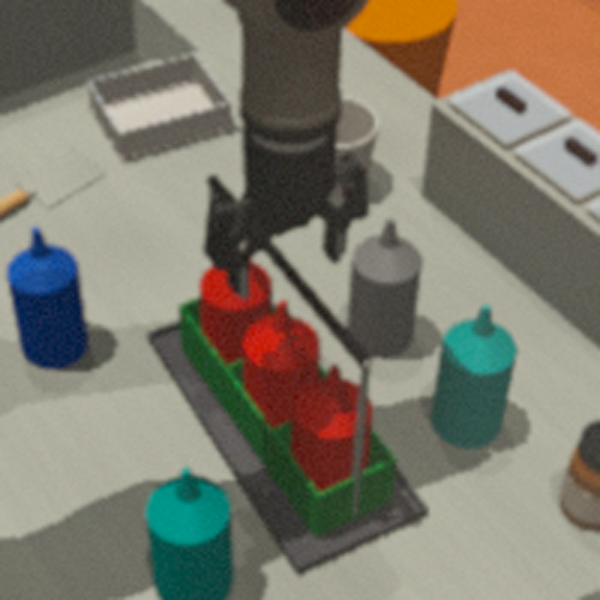

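View pics/w2.png

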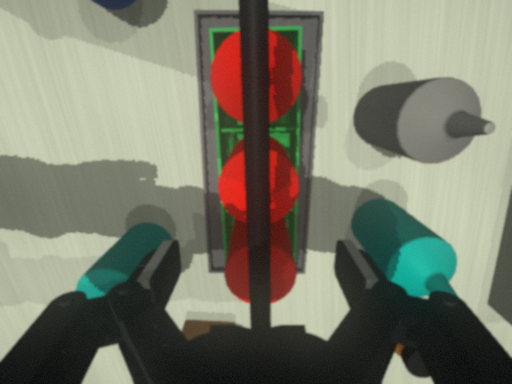

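Gripper straddles the bar at the right height. I'll centre it and close for the feel test.

Emit:
apply_moves:
  increments:
    - [2, -9, 0, 0, 0, -0.5, -1]
    - [0, 0, 0, 0, 0, 0, 0.5]
    - [0, 0, 0, 0, 0, 0, 1]
    - [0, 0, 0, 0, 0, 0, 1]
    - [0, 0, 0, 0, 0, 0, 1]
    - [0, 0, 0, 0, 0, 0, 1]
    - [0, 0, 0, 0, 0, 0, 1]
    - [0, 0, 0, 0, 0, 0, 1]
  grip_force: 60

```text
t: 4.25
eef_pos: [0.5035, -0.063, 0.2024]
tool_rot: [-0.0, 0.999, -0.044, 0.0]
contact_force: [-1.4, -0.7, 2.3]
gripper_width: 0.113
```

```bash
python3 - <<'E'
from h import *
go([.503,-.064,.2],-5)
E
```

```text
t 4.25 pos [ 0.504 -0.063  0.202] F [-1.402 -0.652  2.333] M [0.129 0.326 0.112] g 0.11323188472729301 
d mm [-0.426  1.016  2.378] rot [-0.029 -0.014 -0.077]
```

Emit:
apply_moves:
  increments:
    - [0, 0, -2, 0, 0, 0, 1]
    - [0, 0, -2, 0, 0, 0, 1]
    - [0, 0, -2, 0, 0, 0, 1]
    - [0, 0, 0, 0, 0, 0, 1]
    - [0, 0, 0, 0, 0, 0, 1]
    - [0, 0, 0, 0, 0, 0, 1]
    - [0, 0, 0, 0, 0, 0, 1]
    - [0, 0, 0, 0, 0, 0, 1]

```text
t: 5.25
eef_pos: [0.5012, -0.0634, 0.206]
tool_rot: [0.001, 0.999, -0.045, -0.002]
contact_force: [0.3, -0.6, -6.7]
gripper_width: 0.111
```

```bash
python3 - <<'E'
from h import *
go([.503,-.064,.2],-5)
im=imaging.read_camera("side"); cv2.imwrite("pics/s2.png",cv2.resize(im[100:300,150:350,::-1],None,fx=3,fy=3,interpolation=cv2.INTER_CUBIC))
E
```

```text
t 5.25 pos [ 0.501 -0.063  0.206] F [ 0.274 -0.603 -6.722] M [-0.254 -0.053  0.031] g 0.1110159658072485 
d mm [1.852 0.409 6.001] rot [ 0.097  0.261 -0.112]
```

View pics/s2.png

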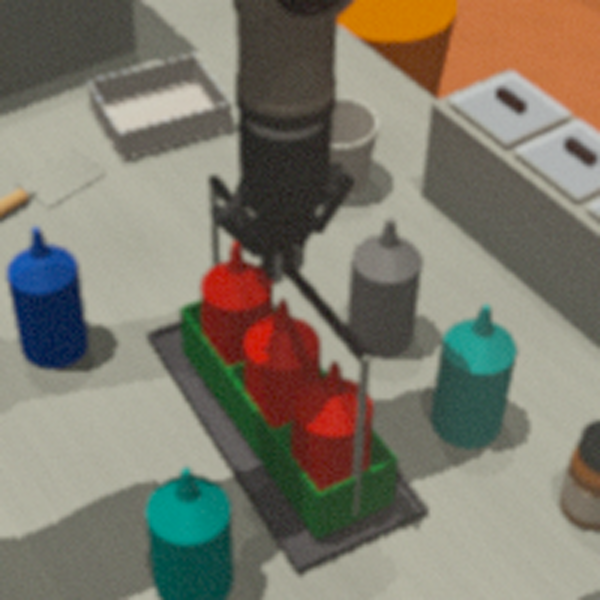

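Moment Mx = -0.25 with Fz = -6.7 points to the +y end being heavy. The near (-y) end of the bar also rose slightly. I'll lift a few mm more to confirm.

Emit:
apply_moves:
  increments:
    - [1, 0, -2, 0, 0, 0, 1]
    - [1, 0, -2, 0, 0, 0, 1]
    - [0, 0, -2, 0, 0, 0, 1]
    - [0, 0, 0, 0, 0, 0, 1]
    - [0, 0, 0, 0, 0, 0, 1]
    - [0, 0, 0, 0, 0, 0, 1]
    - [0, 0, 0, 0, 0, 0, 1]
    - [0, 0, 0, 0, 0, 0, 1]

```text
t: 6.3
eef_pos: [0.5026, -0.0635, 0.2118]
tool_rot: [0.001, 0.999, -0.044, -0.003]
contact_force: [-0.1, 0.4, -8.8]
gripper_width: 0.114
```

```bash
python3 - <<'E'
from h import *
go([.503,-.064,.2],-5)
im=imaging.read_camera("side"); cv2.imwrite("pics/s3.png",cv2.resize(im[100:300,150:350,::-1],None,fx=3,fy=3,interpolation=cv2.INTER_CUBIC))
E
```

```text
t 6.3 pos [ 0.503 -0.063  0.212] F [-0.062  0.383 -8.776] M [-0.35   0.001  0.019] g 0.1144666710918862 
d mm [ 0.481  0.462 11.831] rot [ 0.12   0.357 -0.086]
```

View pics/s3.png

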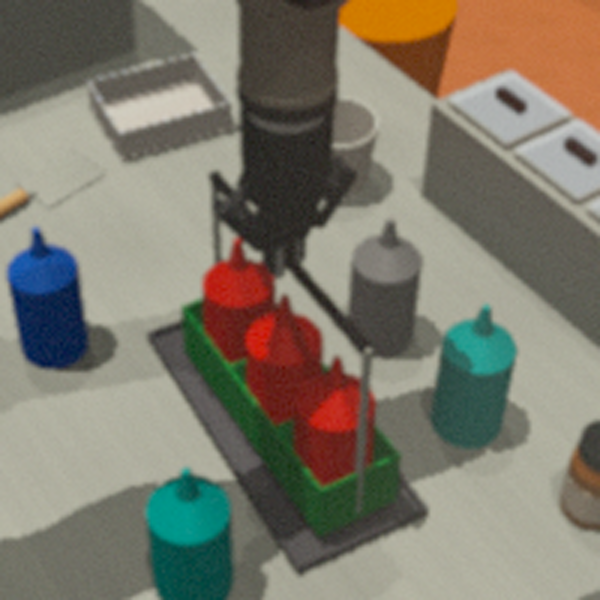

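The full end is +y: Mx is -0.35 at Fz -8.8, which puts the centre of mass about 40 mm towards +y, and the -y end rises first. I'll set it down, regrip 42 mm towards +y and lift a little again.

Emit:
apply_moves:
  increments:
    - [0, 0, 3, 0, 0, 0, 1]
    - [0, 0, 3, 0, 0, 0, 1]
    - [0, 0, 3, 0, 0, 0, 1]
    - [0, 0, 1, 0, 0, 0, 1]
    - [0, 0, 0, 0, 0, 0, 1]
    - [0, 0, 0, 0, 0, 0, 1]
    - [0, 0, 0, 0, 0, 0, -0.5]
    - [0, 0, 0, 0, 0, 0, -0.5]

```text
t: 7.35
eef_pos: [0.5054, -0.0637, 0.2037]
tool_rot: [0.0, 0.999, -0.045, -0.0]
contact_force: [0.4, -0.2, 0.6]
gripper_width: 0.533
```

```bash
python3 - <<'E'
from h import *
go(np.array([.503,-.064,.2005])+.042*np.array([.0871,.9962,0]),-5)
E
```

```text
t 7.35 pos [ 0.505 -0.064  0.204] F [ 0.438 -0.154  0.58 ] M [-0.011  0.026 -0.001] g 0.532679297242242 
d mm [ -2.428 -41.509   3.149] rot [ 0.034  0.015 -0.122]
```

Emit:
apply_moves:
  increments:
    - [-1, -20, 2, 0, 0, 0, -0.5]
    - [-1, -19, 1, 0, 0, 0, -0.5]
    - [0, 0, 0, 0, 0, 0, -0.5]
    - [0, 0, 0, 0, 0, 0, 1]
    - [0, 0, 0, 0, 0, 0, 1]
    - [0, 0, 0, 0, 0, 0, 1]
    - [0, 0, 0, 0, 0, 0, 1]
    - [0, 0, 0, 0, 0, 0, 1]

```text
t: 8.35
eef_pos: [0.5087, -0.0258, 0.2029]
tool_rot: [-0.0, 0.999, -0.046, 0.002]
contact_force: [-1.1, 1.0, 0.8]
gripper_width: 0.12
```

```bash
python3 - <<'E'
from h import *
go(np.array([.503,-.064,.2005])+.042*np.array([.0871,.9962,0]),-5)
E
```

```text
t 8.35 pos [ 0.509 -0.026  0.203] F [-1.134  0.983  0.842] M [0.184 0.292 0.041] g 0.1197184740311055 
d mm [-2.338 -3.475  2.372] rot [-0.057 -0.23  -0.297]
```

Emit:
apply_moves:
  increments:
    - [0, 0, -2, 0, 0, 0, 1]
    - [0, 0, -3, 0, 0, 0, 1]
    - [0, 0, -3, 0, 0, 0, 1]
    - [0, 0, -3, 0, 0, 0, 1]
    - [0, 0, -3, 0, 0, 0, 1]
    - [0, 0, 0, 0, 0, 0, 1]
    - [0, 0, 0, 0, 0, 0, 1]
    - [0, 0, 0, 0, 0, 0, 1]

```text
t: 9.35
eef_pos: [0.5056, -0.0265, 0.2147]
tool_rot: [0.001, 0.999, -0.047, -0.001]
contact_force: [-0.2, 0.4, -8.1]
gripper_width: 0.115
```

```bash
python3 - <<'E'
from h import *
go(np.array([.503,-.064,.2005])+.042*np.array([.0871,.9962,0]),-5)
im=imaging.read_camera("side"); cv2.imwrite("pics/s4.png",cv2.resize(im[100:300,150:350,::-1],None,fx=3,fy=3,interpolation=cv2.INTER_CUBIC))
for i in range(4):
    imaging.read_camera("side");o=bot.get_obs();print(o['contact_force'],o['torque'])
E
```

```text
t 9.35 pos [ 0.506 -0.027  0.215] F [-0.21   0.431 -8.126] M [-0.059 -0.024  0.06 ] g 0.11541169326846215 
d mm [ 0.668 -4.449 14.207] rot [ 0.094  0.119 -0.342]
[ 0.564  0.835 -9.28 ] [-0.052 -0.044  0.001]
[ 0.971  0.392 -9.642] [-0.051 -0.04  -0.044]
[-0.982  0.458 -9.459] [-0.003 -0.005 -0.025]
[-0.843  0.444 -8.885] [-0.054 -0.029 -0.034]
```

View pics/s4.png

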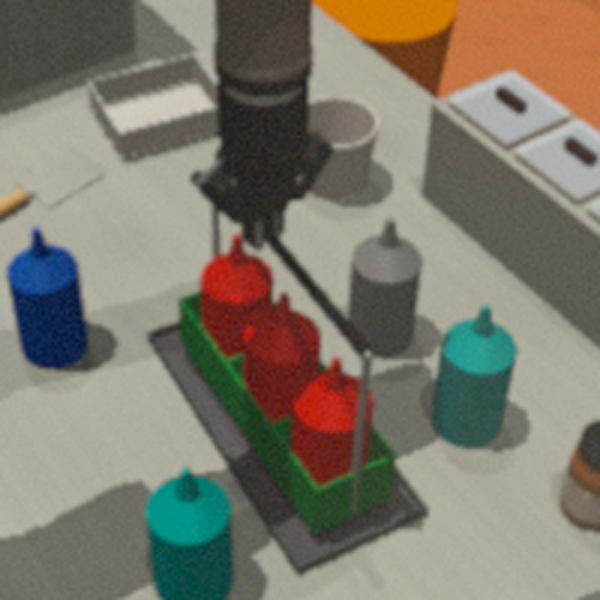

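Held here, W ≈ 9.2 N and Mx is only about -0.045, so the balance point is about 4 mm further towards +y. I'll set it down and regrip once more to refine it.

Emit:
apply_moves:
  increments:
    - [0, 0, 3, 0, 0, 0, 1]
    - [0, 0, 3, 0, 0, 0, 1]
    - [0, 0, 3, 0, 0, 0, 1]
    - [0, 0, 2, 0, 0, 0, 1]
    - [0, 0, 1, 0, 0, 0, 1]
    - [0, 0, 0, 0, 0, 0, 1]
    - [0, 0, 0, 0, 0, 0, 0.3]
    - [0, 0, 0, 0, 0, 0, 0.3]

```text
t: 10.6
eef_pos: [0.5082, -0.0267, 0.2044]
tool_rot: [0.0, 0.999, -0.047, 0.002]
contact_force: [-0.5, 0.5, 0.1]
gripper_width: 0.352
```

```bash
python3 - <<'E'
from h import *
go([.506,-.0225,.2015],-5)
F=[]
for i in range(4):
    imaging.read_camera("side");o=bot.get_obs();F.append(np.r_[o['contact_force'],o['torque']])
print(np.mean(F,0))
E
```

```text
t 10.6 pos [ 0.508 -0.027  0.204] F [-0.545  0.519  0.108] M [-0.046 -0.015  0.006] g 0.3522243992599286 
d mm [-2.636 -4.     2.903] rot [ 0.017 -0.195 -0.356]
[-0.099 -0.299  0.311  0.006 -0.003 -0.017]
```

Emit:
apply_moves:
  increments:
    - [-1, -5, 2, 0, 0, 0, 0.3]
    - [0, 0, 0, 0, 0, 0, 0.3]
    - [0, 0, 0, 0, 0, 0, 1]
    - [0, 0, 0, 0, 0, 0, 1]
    - [0, 0, 0, 0, 0, 0, 1]
    - [0, 0, 0, 0, 0, 0, 1]
    - [0, 0, -1, 0, 0, 0, 1]
    - [0, 0, -1, 0, 0, 0, 1]
  grip_force: 80

```text
t: 11.8
eef_pos: [0.5049, -0.0211, 0.2022]
tool_rot: [0.001, 0.999, -0.047, -0.001]
contact_force: [-0.2, 0.5, -8.7]
gripper_width: 0.107
```

Emit:
apply_moves:
  increments:
    - [0, 0, -3, 0, 0, 0, 1]
    - [0, 0, -4, 0, 0, 0, 1]
    - [0, 0, -5, 0, 0, 0, 1]
    - [0, 0, -5, 0, 0, 0, 1]
    - [0, 0, -4, 0, 0, 0, 1]
    - [0, 0, -2, 0, 0, 0, 1]
    - [0, 0, 0, 0, 0, 0, 1]
    - [0, 0, 0, 0, 0, 0, 1]

```text
t: 12.8
eef_pos: [0.5039, -0.0213, 0.2258]
tool_rot: [0.001, 0.999, -0.047, -0.002]
contact_force: [-0.7, -0.4, -7.7]
gripper_width: 0.109
```

```bash
python3 - <<'E'
from h import *
im=imaging.read_camera("side"); cv2.imwrite("pics/s5.png",cv2.resize(im[100:300,150:350,::-1],None,fx=3,fy=3,interpolation=cv2.INTER_CUBIC))
F=[]
for i in range(6):
    imaging.read_camera("side");o=bot.get_obs();F.append(np.r_[o['contact_force'],o['torque']])
print(np.mean(F,0))
go([.506,-.0225,.297],-5)
E
```

```text
[ 0.038  0.338 -8.911 -0.004 -0.033  0.025]
t 13.15 pos [ 0.504 -0.021  0.226] F [ 0.103  0.018 -8.723] M [-0.058 -0.02   0.034] g 0.11331133829654218 
d mm [  1.892   1.207 -71.183] rot [ 0.119  0.261 -0.357]
```

View pics/s5.png

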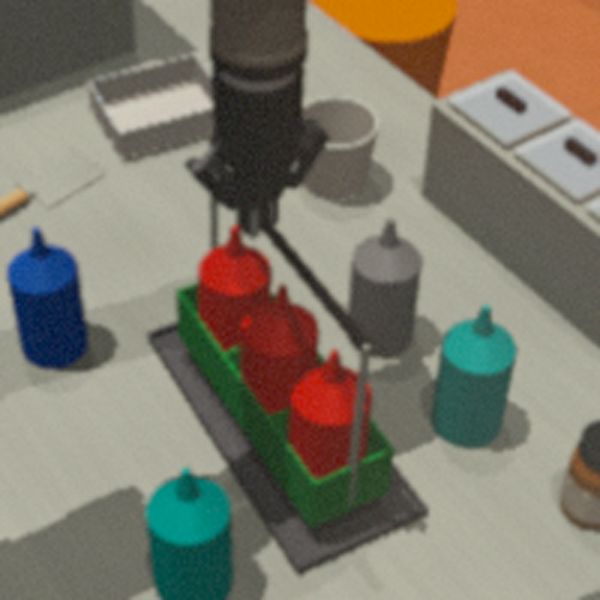

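Mx is now about 0 (-0.004), so it's held at the balance point, ~42 mm from the middle towards +y. I'll raise it the last 71 mm gently.

Emit:
apply_moves:
  increments:
    - [0, 0, -4, 0, 0, 0, 1]
    - [0.5, 0, -8, 0, 0, 0, 1]
    - [0.5, 0, -12, 0, 0, 0, 1]
    - [0.5, 0, -13, 0, 0, 0, 1]
    - [0.5, 0, -13, 0, 0, 0, 1]
    - [0, 0, -11, 0, 0, 0, 1]
    - [0, 0, -7, 0, 0, 0, 1]
    - [0, 0, -3, 0, 0, 0, 1]

```text
t: 14.15
eef_pos: [0.5067, -0.0216, 0.3028]
tool_rot: [0.001, 0.999, -0.047, -0.001]
contact_force: [-1.0, -0.4, -9.2]
gripper_width: 0.111
```

Emit:
apply_moves:
  increments:
    - [0, 0, 0, 0, 0, 0, 1]
    - [0, 0, 0, 0, 0, 0, 1]
    - [0, 0, 0, 0, 0, 0, 1]
    - [0, 0, 0, 0, 0, 0, 1]
    - [0, 0, 0, 0, 0, 0, 1]
    - [0, 0, 0, 0, 0, 0, 1]
    - [0, 0, 0, 0, 0, 0, 1]
    - [0, 0, 0, 0, 0, 0, 1]

```text
t: 15.15
eef_pos: [0.5059, -0.0216, 0.3015]
tool_rot: [0.001, 0.999, -0.047, -0.003]
contact_force: [1.4, -0.0, -9.6]
gripper_width: 0.109
```

```bash
python3 - <<'E'
from h import *
im=imaging.read_camera("side"); cv2.imwrite("pics/s6.png",cv2.resize(im[80:300,150:350,::-1],None,fx=2.7,fy=2.7,interpolation=cv2.INTER_CUBIC))
im=imaging.read_camera("scene"); cv2.imwrite("pics/c6.png",cv2.resize(im[100:230,170:320,::-1],None,fx=4.5,fy=4.5,interpolation=cv2.INTER_CUBIC))
F=[]
for i in range(4):
    imaging.read_camera("side");o=bot.get_obs();F.append(np.r_[o['contact_force'],o['torque']])
print(np.mean(F,0))
go([.506,-.0225,.297],-5)
E
```

```text
[ 0.283 -0.353 -9.015 -0.006 -0.063  0.024]
t 15.45 pos [ 0.506 -0.022  0.302] F [-0.075 -0.76  -9.315] M [ 0.03  -0.076  0.035] g 0.1094551403321021 
d mm [0.235 0.85  4.521] rot [ 0.128  0.305 -0.394]
```

View pics/s6.png

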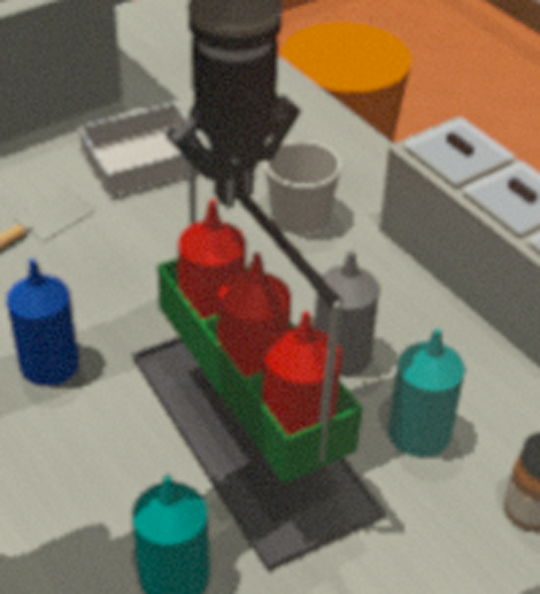

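View pics/c6.png

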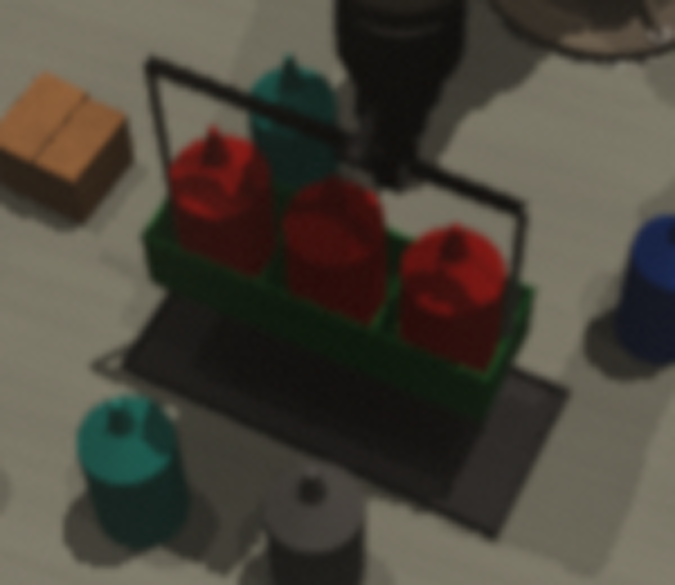

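```bash
python3 - <<'E'
from h import *
s=lambda p:(p[0]/4.5+170-.4,p[1]/4.5+100-.4)
d=lambda p:(p[0]/2.7+150-.3,p[1]/2.7+80-.3)
for n,a,b in [("bar -",(152,65),(336,300)),("rim +x-y",(147,236),(358,408)),("rim -x+y",(533,291),(161,264)),("tip -",(212,132),(307,316)),("tip 0",(335,182),(257,258)),("tip +",(455,232),(212,205))]:
    P=tri(ray("scene",s(a)),ray("side",d(b))); print(n,P,"resid px",np.linalg.norm(proj("scene",P)-s(a)))
E
```

```text
bar - [ 0.492 -0.198  0.321] resid px 0.1647104298477025
rim +x-y [ 0.526 -0.204  0.165] resid px 0.21050268503586972
rim -x+y [0.474 0.071 0.168] resid px 0.0028329981303836724
tip - [ 0.493 -0.158  0.269] resid px 0.15322258760871602
tip 0 [ 0.502 -0.067  0.266] resid px 0.076340055610368
tip + [0.51  0.022 0.266] resid px 0.38894208104239014
```

Bottom reads 0.099–0.106 m by the different features, and it is level within about 1°. I'll come down 3 mm, settle, check and hand in.

Emit:
apply_moves:
  increments:
    - [0, 0, 1, 0, 0, 0, 1]
    - [0, 0, 1, 0, 0, 0, 1]
    - [0, 0, 1, 0, 0, 0, 1]
    - [0, 0, 0, 0, 0, 0, 1]
    - [0, 0, 0, 0, 0, 0, 1]
    - [0, 0, 0, 0, 0, 0, 1]
    - [0, 0, 0, 0, 0, 0, 1]
    - [0, 0, 0, 0, 0, 0, 1]

```text
t: 16.45
eef_pos: [0.5058, -0.0216, 0.2983]
tool_rot: [0.001, 0.999, -0.047, -0.003]
contact_force: [-0.2, -0.7, -9.0]
gripper_width: 0.11
```

```bash
python3 - <<'E'
from h import *
im=imaging.read_camera("side"); cv2.imwrite("pics/s7.png",cv2.resize(im[80:300,150:350,::-1],None,fx=2.7,fy=2.7,interpolation=cv2.INTER_CUBIC))
go([.506,-.0225,.298],-5); print(bot.get_obs()['joint_vel'])
E
```

```text
t 16.5 pos [ 0.506 -0.022  0.298] F [ 0.421 -0.511 -8.017] M [ 0.012 -0.041  0.013] g 0.10811644861495218 
d mm [0.246 0.844 0.276] rot [ 0.13   0.307 -0.394]
[-0.001 -0.001  0.    -0.001 -0.003 -0.001 -0.003]
```

View pics/s7.png

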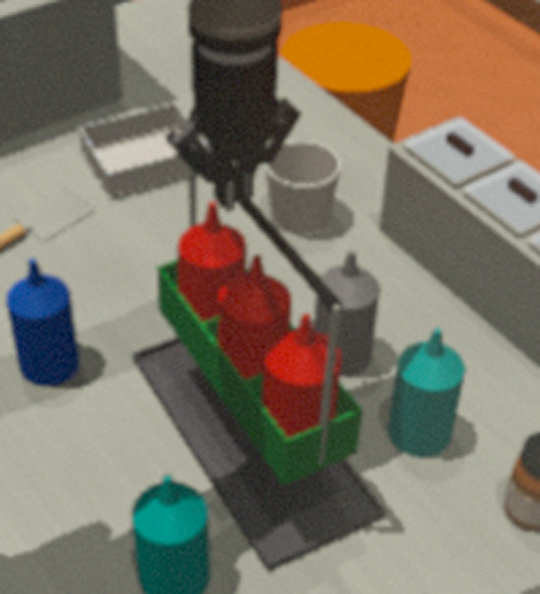

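The picture shows the caddy level and still above the tray, with its three bottles seated and the neighbouring objects untouched.

```bash
python3 -c "
from station import bot
print(bot.hand_in())"
```

```text
the job is handed in; nothing more can be done
None
```

The caddy is up over its tray, level and still, with all three bottles in it, and I handed the job in at 16.5 s.

- **Balance point:** I lifted it a few mm at the middle of the bar and felt the heavier end at +y (the robot's left). I set it down and regripped twice. The final hold is about 42 mm from the middle towards that end, where the sideways moment dropped from -0.35 N m to about zero. The load is about 9 N, and the grip is 80 N.
- **Height:** After the final 3 mm lowering the bottom should be about 10 cm above the counter. My measurements before that disagreed by about 7 mm, from 0.099 to 0.106 m, and I did not re-measure the height from pictures afterwards.
- **Level and still:** Two opposite rim corners and the bottle tips, measured before the last 3 mm, agreed to within about 1°. Afterwards the joint speeds were practically zero, and a last picture showed it level.
- **Other things:** Nothing else appears to have moved in the final pictures, though I only viewed close-ups around the caddy, so the bowl and jar were not fully checked.

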